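# Seat a workpiece on its parallels in the drill-stand vise

## Robot

A 7-joint arm with a two-finger parallel gripper is mounted at the origin on the work surface. World frame = base frame: x ahead of the robot, y to its left, z up, the work surface at z = 0. Lengths are in m, angles in rad, forces in N, time in s.
With the tool pointing down it reaches from about 0.425 to 0.925 m from the base axis. Payload 6.8 kg.
Tool frame: the origin (TCP) lies on the centre line of the jaws, within the pads' length; the fingertips stand 11 mm ahead of it and the grasp point (between the pads) lies 8 mm behind it; z points along the fingers, y is the line along which they close (so a half turn about z gives the same grasp; the last joint's range is limited). The gripper opens to 85 mm and grips with 20 to 120 N. Pads are 22 mm wide; open, the fingers measure 114 mm over their backs; the gripper's body (76 mm by 85 mm) begins 54 mm behind the grasp point. The pads swing forward as they close: fully open they stand 13 mm farther back than shut.
Start: joints at [1.2, 0.477, 0.022, 1.555, -0.011, 1.109, -0.083], TCP at [0.175, -0.652, 0.242] pointing down, gripper open.
Joint ranges: [-2.96, 2.96], [-0.34, 2.1], [-1.41, 1.46], [0.24, 2.44], [-1.37, 4.51], [0.17, 1.92], [-2.96, 2.96]. Speed limits (rad/s): [2.39, 2.39, 3.14, 3.14, 3.14, 3.14, 3.14].

## Interface

Orientations are given as a 3x3 rotation matrix whose columns are the frame's x, y, z axes.
In Python, from station import r gives the robot as it stands. The module is installed in compiled form; this text tells all that it offers.
- The arm moves only by the tool arm_command, never from a script. Its argument "rows" is a list that holds one entry, the list of rows, each a list of 7 numbers: the shift along the world's x, y, z in cm, then the turn, a rotation vector about the world's x, y, z in degrees, then the opening, from 0 (shut) to 1 (fully open). A call has 1 to 20 rows; each row shifts and turns the commanded pose from where the row before left it; what a row does not reach is not made up. A row lasts 1/10 s, in which the tool goes at most 50 mm and 8.59 degrees, less where a joint would pass 70% of its speed; a pose out of reach is approached as far as the arm can. A call with a gripper value outside its range is refused whole. The fingers move at their own pace and stop on an object; "newtons" is the grip in N (left out, the last holds). Time passes only in rows, so rows that do not move let the fingers close. It gives the time, the measured TCP pose, the force, the opening and the grip force at its end, in the units of the state.
- r.observe(): the state, without advancing time (a new reading comes with each control period).
- r.camera(name): name is "scene" or "top" or "wrist"; returns the picture (480x640x3 uint8, red, green, blue); there is no depth.
- r.camera_model(name): a dict with "vfov" (degrees; the focal length in pixels is half the picture's height over the tangent of half this angle, whatever the lens; pixels are square), "cx", "cy" (the principal point, pixels), "origin" and "attitude" of the camera in the world; the wrist camera has in their place "mount" (4x4, takes a point from camera to tool coordinates, whose origin is the TCP and whose axes are the flange's). Camera axes: x right, y up, looking along -z (the intrinsics and any distortion apply to the point x, -y, -z); pixel columns grow to the right and rows downward; lengths in m; the calibration is good to about 2 mm. A picture is of the moment at which its call begins: read the wrist's pose just before it. camera_model takes no time and is no camera call.
- r.job_done(): hands the job in; it is judged then, once.
The state is a dict: "time_s": time; "q": joint angles; "joint_velocities": joint speeds; "joint_torque": joint torques, N m; "tcp_pos": TCP position; "tcp_rot": TCP orientation; "contact_force": force on the tool from outside, world axes, zero at the start; "wrist_torque": the same for the moment, N m; "opening": opening from 0.0 (shut) to 1.0 (fully open); "gripper_force": force on a finger pad.
Only numpy, scipy, OpenCV 4.12 (cv2) and the standard library are available. Lean on these libraries where they do the work, as an engineer would, in place of code of your own. Each camera call takes 0.05 s, during which the arm holds its last target. There are 200 camera calls.

## Task

The aluminium workpiece in the vise has crept up off the two steel parallels under it. Using the brass drift from the red tray, leaned in under the spindle without bumping it, tap the workpiece down lightly over both parallels until neither slides; prove it with a firm little push on the projecting end of the front parallel and then of the rear one, leaving both roughly centred in the vise. Finally stand the drift upright in its tray again, let go, and leave everything else on the bench alone.

Things in the scene. Friction and masses are not known exactly. Their poses are not given: they have to be found in the camera images.
- vise: Green drill stand with machine vise, fixed. Origin on the table under the middle of the vise; x points from the front (moving) jaw to the rear (fixed) jaw, y runs along the jaws, z up. Base plate 12 thick, x -80 to 220, y -100 to 100. Vise body 200 (x) by 100 (y), handle bar at x -148, z 36. Steel column, radius 15, at x 180, up to z 460; bracket 36 wide at z 342 to 378 from it to the spindle.
- vise_bed (a point): Middle of the vise's bed between the jaws, 50 above the table, axes as the vise's. The jaws are 100 wide along y, their tops 92 above the table, their inner faces at x -31 and +31.
- spindle: Slim upright spindle over the middle of the vise, fixed, not to be bumped. Origin and axes those of vise. Nose at z 275, radius 15 up to z 315, then 24 up to z 465. No room for a gripper straight above the workpiece: lean the tool 30 to 45 degrees, for instance with the gripper towards the vise's -x side.
- work: Aluminium workpiece 60 (x) by 90 (y) by 36 high, clamped between the jaws, axes as the vise's when level. Origin at the centre of its underside, at z 72 over the table when fully down on the parallels. At the start it stands 2.5 to 3.5 mm too high and may be rocked by up to 0.06 rad about y, so that one gap is larger.
- work_top (a point): Centre of the workpiece's top face, 36 above its origin (z 108 when seated). Jaw friction: a downward push of about 8 to 18 N above a parallel (x -20 or +20) moves that side down, and may lift the other; once it bears on the parallel the force rises steeply. Often both sides need a tap. Taps of 20 to 30 N are plenty, over 90 N spoils it. Seated, it stays wedged.
- par_front: Front steel parallel (nearer the robot), loose: bar 10 (x) by 150 (y) by 22 high, 0.25 kg, lying along the vise's y on the bed under the workpiece, beside the front jaw, centre at vise x -23. Origin at the centre of its underside. Its ends stand out 15 to 35 mm beyond the jaws. Loose, it slides lengthways at 1 to 3 N; pinched by the seated workpiece it resists 4 N and more.
- par_rear: Rear steel parallel, the same kind of bar, beside the rear jaw, centre at vise x +23.
- drift_center (a point): Centre (half-way up, 50 mm above its foot) of the brass tapping drift, standing upright in the red tray at the start; z axis along the drift, upwards.
- drift: The same drift: origin at the centre of its foot, z upwards. 100 long, about 0.22 to 0.37 kg: a white nylon foot, radius 15 and 14 high, then a brass shank of radius 12 up to the top. Grip the shank; tap and push with the nylon foot.
- tray: Red square tray 100 by 100, fixed to the table, rim 14 high, walls 4; origin at the table surface under its centre, floor 4 above it. Home of the drift.
- stock_bin: Blue bin 100 (x) by 120 (y) by 50 high with bar stock, fixed; origin under its centre. It may have changed places with the tray.
- oil: Green oil bottle, radius 26, 150 high, origin under its centre; bystander.
- jar: Amber jar, radius 30, 75 high, origin under its centre; bystander.
- wrench: Steel wrench lying flat; bystander.
- brush: Brush lying flat; bystander.
- setup_block: Steel set-up block 50 by 75 by 25 high, origin under its centre; bystander between robot and vise.
- bar_end: Steel bar offcut, radius 20, 50 high, standing, origin under its centre; bystander.
- mug_weight: Brass disc, radius 26, 30 high, origin under its centre; bystander.
There are look-alikes about, which are no part of the job. There is more than one size of the tray; the one meant has the size given above. Leave any green look-alike of the drift alone.

How it is judged:
By the outcome, as a careful person would: the job done as asked, in the order asked, and still so for the second after the job is handed in, with the robot touching nothing.
It also fails if it takes over 64 s, if anything falls off the work surface, if the arm or the gripper's body presses on something with over 40 N, if the wrist force passes 120 N, or if a joint passes its speed limit or range.

## Working session

There is one attempt and no reset: what is moved stays moved. The work goes in short steps, Python scripts to look and compute and a tool call to move; the robot and the scene stay as the last step left them, time stands still between calls to the robot, and variables do not carry over. Pictures are saved under pics/ and viewed, at most 10 in all, crops included, and the job is handed in when it is done.

Besides the shell and the picture viewer there is one more tool, called after "Call:" by a JSON object that holds its "op" and its "data". arm_command: Moves the arm, as the interface text tells. Its arguments: {"type":"object","properties":{"rows":{"type":"array"},"newtons":{"type":"number"}},"required":["rows"]}

```bash
mkdir -p pics; ls; python3 - <<'E'
from station import r
import cv2
for n in("scene","top"):
    m=r.camera_model(n);print(n,m)
    cv2.imwrite(f"pics/{n}0.png",r.camera(n)[:,:,::-1])
print(r.camera_model("wrist"))
print(r.observe())
E
```

```text
pics
scene {'vfov': 42.525330876546576, 'cx': 320.4784334124892, 'cy': 231.39078723028328, 'origin': array([ 1.54301395, -0.05153109,  1.06436606]), 'attitude': array([[ 0.05310485, -0.66980004,  0.74064011],
       [ 0.99855825,  0.02980374, -0.04464482],
       [ 0.00782925,  0.74194315,  0.67041708]])}
top {'vfov': 53.374441994262746, 'cx': 320.54792492047284, 'cy': 239.51825910916835, 'origin': array([ 0.22220164, -0.00482059,  1.44168606]), 'attitude': array([[ 0.02825542,  0.98205302, -0.18647651],
       [-0.99959856,  0.02736983, -0.00732235],
       [-0.00208711,  0.18660855,  0.98243213]])}
{'vfov': 70.83838401384432, 'cx': 320.49295361483803, 'cy': 239.00224798105324, 'mount': array([[-4.37170362e-05,  9.62754965e-01,  2.70375433e-01,
         6.87269359e-02],
       [ 9.99999513e-01,  3.08755266e-04, -9.37728136e-04,
         9.75504280e-04],
       [-9.86282257e-04,  2.70375260e-01, -9.62754510e-01,
        -1.31981310e-01],
       [ 0.00000000e+00,  0.00000000e+00,  0.00000000e+00,
         1.00000000e+00]])}
{'time_s': 0.1, 'q': array([ 1.19989537,  0.47775095,  0.02235895,  1.55635776, -0.01152268,
        1.10927931, -0.08310657]), 'joint_velocities': array([-0.00035959, -0.00097471, -0.0009896 , -0.00392988, -0.00019267,
       -0.00021097, -0.0005775 ]), 'joint_torque': array([ 4.48560299e-03, -5.97754133e+01,  1.61307435e+00, -2.81955349e+01,
        1.27285643e-02,  4.89512182e-03, -1.14041188e-05]), 'tcp_pos': array([ 0.17520905, -0.65133087,  0.24139857]), 'tcp_rot': array([[ 9.65668994e-01,  2.59775105e-01, -5.37918988e-04],
       [ 2.59775639e-01, -9.65667710e-01,  1.57800590e-03],
       [-1.09524348e-04, -1.66356962e-03, -9.99998610e-01]]), 'contact_force': array([ 0.16519976, -0.39863345,  0.01765807]), 'wrist_torque': array([ 0.01925192, -0.05135629, -0.00964996]), 'gripper_force': 0.0, 'opening': 0.9996198667821675}
```

View pics/scene0.png

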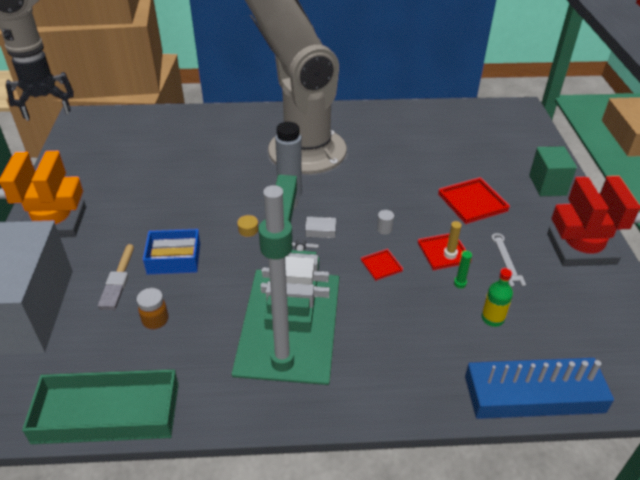

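View pics/top0.png

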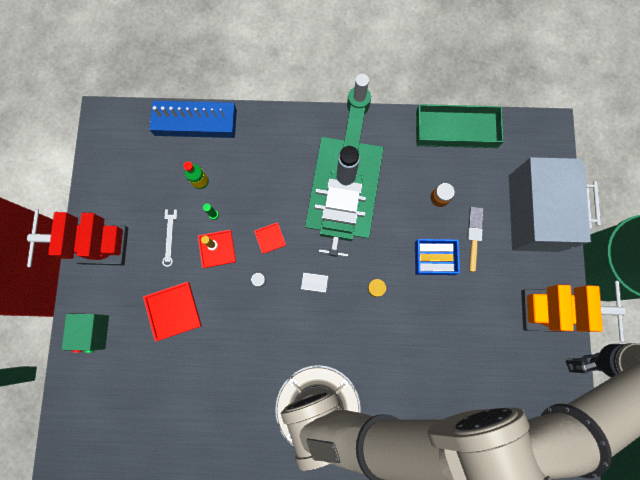

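```bash
cat > h.py <<'E'
import numpy as np,cv2
from station import r
def cam(n,obs=None):
    m=r.camera_model(n)
    if n=="wrist":
        R=obs["tcp_rot"]@m["mount"][:3,:3];o=obs["tcp_pos"]+obs["tcp_rot"]@m["mount"][:3,3]
    else: R,o=m["attitude"],m["origin"]
    return 240/np.tan(np.radians(m["vfov"]/2)),m["cx"],m["cy"],np.array(o),np.array(R)
def px(c,u,v,z):
    f,cx,cy,o,R=c;d=R@np.array([(u-cx)/f,-(v-cy)/f,-1]);return o+d*(z-o[2])/d[2]
def proj(c,p):
    f,cx,cy,o,R=c;q=R.T@(np.asarray(p)-o);return np.array([cx+f*q[0]/-q[2],cy-f*q[1]/-q[2]])
E
python3 - <<'E'
import cv2
from h import *
t=cv2.imread("pics/top0.png")
a=cv2.resize(t[130:280,190:290],None,fx=4,fy=4,interpolation=2);b=cv2.resize(t[130:280,295:395],None,fx=4,fy=4,interpolation=2)
cv2.imwrite("pics/crop1.png",cv2.hconcat([a,b]))
c=cam("top");s=cam("scene")
for n,u,v,z in[("tray corners",198,234,.014),("",233,230,.014),("",236,264,.014),("",200,268,.014),("drift top",206,240,.1),("plate",321,138,.012),("",383,146,.012),("",370,238,.012),("",305,228,.012)]:print(n,px(c,u,v,z).round(4))
print(px(s,456,224,.1),px(s,451,258,.004))
E
```

```text
tray corners [0.4999 0.3802 0.014 ]
 [0.5153 0.2741 0.014 ]
 [0.411  0.2585 0.014 ]
 [0.3958 0.3662 0.014 ]
drift top [0.4663 0.3328 0.1   ]
plate [0.8217 0.0137 0.012 ]
 [ 0.8002 -0.1832  0.012 ]
 [ 0.5025 -0.1448  0.012 ]
 [0.5281 0.0544 0.012 ]
[0.46582496 0.33494023 0.1       ] [0.48305121 0.33383623 0.004     ]
```

View pics/crop1.png

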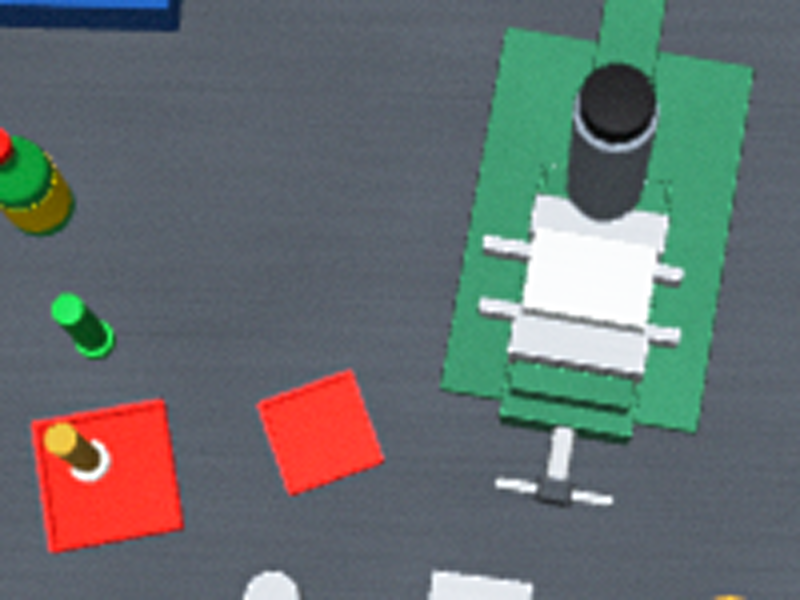

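```bash
python3 - <<'E'
from h import *
from scipy.optimize import least_squares as ls
c=cam("top")
P=lambda X,Y:(295+(X-400)/4,130+Y/4)
def W(p,q):
    x,y,a=p;R=np.array([[np.cos(a),-np.sin(a)],[np.sin(a),np.cos(a)]]);return np.r_[np.array([x,y])+R@q[:2],q[2]]
M=[((510,28),(.22,.1,.012)),((752,67),(.22,-.1,.012)),((696,432),(-.08,-.1,.012)),((442,390),(-.08,.1,.012)),((510,354),(-.07,.05,.092)),((640,374),(-.07,-.05,.092))]
M=M[:4]
f=lambda p:np.concatenate([proj(c,W(p,np.array(q)))-P(*u) for u,q in M])
s=ls(f,[.594,-.056,-.13]);p=s.x;print(p,np.degrees(p[2]),s.fun.round(1))
a=p[2];R=np.array([[np.cos(a),-np.sin(a)],[np.sin(a),np.cos(a)]])
for n,u,z in[("rearL",(484,242),.072),("rearR",(683,274),.072),("frL",(481,305),.072),("frR",(680,336),.072),("wfl",(525,309),.111),("wfr",(645,328),.111),("wrl",(530,228),.111),("wrr",(660,247),.111),("jaw",(510,354),.092),("jawr",(640,374),.092)]:
    w=px(c,*P(*u),z);print(n,w.round(4),(R.T@(w[:2]-p[:2])).round(4))
w=[px(c,190+60/4,130+437/4,.1),px(c,190+93/4,130+461/4,.018)];print("drift",w)
print("green",px(c,190+97/4,130+345/4,0))
print("tray",[px(c,190+X/4,130+Y/4,.014).round(4) for X,Y in((32,422),(163,400),(183,527),(51,551))])
E
```

```text
[ 0.59456455 -0.05576267 -0.14283284] -8.183718974872203 [-0.9 -0.4  0.9 -0.1  0.5  0.4 -0.5  0. ]
rearL [0.6303 0.0231 0.072 ] [0.0242 0.0832]
rearR [ 0.6098 -0.1252  0.072 ] [ 0.025  -0.0666]
frL [0.5819 0.0239 0.072 ] [-0.0239  0.077 ]
frR [ 0.5624 -0.1235  0.072 ] [-0.0222 -0.0716]
wfl [ 0.5696 -0.0086  0.111 ] [-0.0314  0.0431]
wfr [ 0.5579 -0.095   0.111 ] [-0.0307 -0.044 ]
wrl [ 0.6302 -0.0107  0.111 ] [0.0288 0.0497]
wrr [ 0.6185 -0.105   0.111 ] [ 0.0307 -0.0453]
jaw [0.5406 0.0013 0.092 ] [-0.0615  0.0488]
jawr [ 0.5284 -0.0931  0.092 ] [-0.0602 -0.0464]
drift [array([0.46843633, 0.33578616, 0.1       ]), array([0.46570765, 0.33024615, 0.018     ])]
green [0.5601387  0.33779501 0.        ]
tray [array([0.4952, 0.3798, 0.014 ]), array([0.5151, 0.281 , 0.014 ]), array([0.4178, 0.2597, 0.014 ]), array([0.3968, 0.358 , 0.014 ])]
```

Call:
{"op": "arm_command", "data": {"rows": [[[1.8,3.3,0.5,0,0,-1.9,0.8],[1.8,3.3,0.5,0,0,-1.9,0.8],[1.8,3.3,0.5,0,0,-1.9,0.8],[1.8,3.3,0.5,0,0,-1.9,0.8],[1.8,3.3,0.5,0,0,-1.9,0.8],[1.8,3.3,0.5,0,0,-1.9,0.8],[1.8,3.3,0.5,0,0,-1.9,0.8],[1.8,3.3,0.5,0,0,-1.9,0.8],[1.8,3.3,0.5,0,0,-1.9,0.8],[1.8,3.3,0.5,0,0,-1.9,0.8],[1.8,3.3,0.5,0,0,-1.9,0.8],[1.8,3.3,0.5,0,0,-1.9,0.8],[1,3.5,0,0,0,0,0.8],[1,3.5,0,0,0,0,0.8],[1,3.5,0,0,0,0,0.8],[1,3.5,0,0,0,0,0.8],[1,3.5,0,0,0,0,0.8],[1,3.5,0,0,0,0,0.8],[1,3.5,0,0,0,0,0.8]]]}}

```text
time_s: 2.0
tcp_pos: [0.4613, -0.0095, 0.3021]
tcp_rot: [[0.991, -0.135, -0.0], [-0.135, -0.991, -0.0], [-0.0, 0.0, -1.0]]
contact_force: [0.4, 0.0, 0.8]
opening: 0.803
gripper_force: 0.0
```

Call:
{"op": "arm_command", "data": {"rows": [[[0,3.4,0,0,0,0,0.8],[0,3.4,0,0,0,0,0.8],[0,3.4,0,0,0,0,0.8],[0,3.4,0,0,0,0,0.8],[0,3.4,0,0,0,0,0.8],[0,3.4,-1,0,0,0,0.8],[0,3.4,-1,0,0,0,0.8],[0,3.4,-1,0,0,0,0.8],[0,3.4,-1,0,0,0,0.8],[0,3.4,-1,0,0,0,0.8],[0,0,0,0,0,0,0.8],[0,0,0,0,0,0,0.8]]]}}

```text
time_s: 3.2
tcp_pos: [0.4607, 0.3295, 0.2516]
tcp_rot: [[0.991, -0.133, -0.002], [-0.133, -0.991, -0.001], [-0.001, 0.001, -1.0]]
contact_force: [1.0, -0.3, 0.1]
opening: 0.801
gripper_force: 0.0
```

```bash
python3 - <<'E'
from h import *
o=r.observe();np.save("o1.npy",o,allow_pickle=True);print(o["tcp_pos"],o["tcp_rot"])
cv2.imwrite("pics/w1.png",r.camera("wrist")[:,:,::-1])
c=cam("wrist",o);print(proj(c,[.467,.333,.1]),proj(c,[.467,.333,.018]))
E
```

```text
[0.46072387 0.32945463 0.25155634] [[ 9.91119500e-01 -1.32965122e-01 -1.55321748e-03]
 [-1.32966448e-01 -9.91120230e-01 -7.83259547e-04]
 [-1.43527906e-03  9.82829622e-04 -9.99998487e-01]]
[314.02413526 220.64490416] [315.27712043 204.21443998]
```

View pics/w1.png

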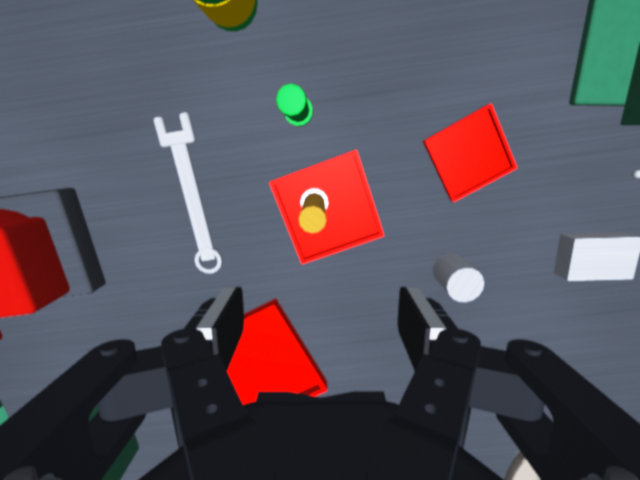

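Call:
{"op": "arm_command", "data": {"rows": [[[0.6,0.35,-1,0,0,0,0.8],[0,0,-3,0,0,0,0.8],[0,0,-3,0,0,0,0.8],[0,0,-3,0,0,0,0.8],[0,0,-3,0,0,0,0.8],[0,0,-3,0,0,0,0.8],[0,0,-2.3,0,0,0,0.8],[0,0,0,0,0,0,0.8],[0,0,0,0,0,0,0.5],[0,0,0,0,0,0,0.2],[0,0,0,0,0,0,0],[0,0,0,0,0,0,0],[0,0,0,0,0,0,0],[0,0,0,0,0,0,0],[0,0,0,0,0,0,0],[0,0,0,0,0,0,0]]], "newtons": 100}}

```text
time_s: 4.85
tcp_pos: [0.4684, 0.3333, 0.071]
tcp_rot: [[0.991, -0.135, 0.003], [-0.135, -0.991, 0.001], [0.002, -0.002, -1.0]]
contact_force: [-0.3, -1.4, 6.7]
opening: 0.257
gripper_force: 97.3
```

Call:
{"op": "arm_command", "data": {"rows": [[[0,0,1,0,0,0,0],[0,0,3,0,0,0,0],[0,0,3,0,0,0,0],[0,0,3,0,0,0,0],[0,0,4,0,0,0,0],[0,0,4,0,0,0,0],[0.1,-3.4,0,0,0,0,0],[0.1,-3.4,0,0,0,0,0],[0.1,-3.4,0,0,0,0,0],[0.1,-3.4,0,-0.7,-4.95,0,0],[0.1,-3.4,0,-0.7,-4.95,0,0],[0.1,-3.4,0,-0.7,-4.95,0,0],[0.1,-3.4,0,-0.7,-4.95,0,0],[0.1,-3.4,0,-0.7,-4.95,0,0],[0.1,-3.4,0,-0.7,-4.95,0,0],[0.1,-3.4,0,-0.7,-4.95,0,0],[0.1,-3.4,0,-0.7,-4.95,0,0],[0,0,0,0,0,0,0],[0,0,0,0,0,0,0]]]}}

```text
time_s: 6.75
tcp_pos: [0.4799, -0.0349, 0.2509]
tcp_rot: [[0.772, -0.144, 0.619], [-0.108, -0.99, -0.096], [0.626, 0.007, -0.78]]
contact_force: [-0.3, 0.4, -2.7]
opening: 0.258
gripper_force: 98.7
```

Call:
{"op": "arm_command", "data": {"rows": [[[1.6,-0.35,-1.6,0,0,0,0],[1.6,-0.35,-1.6,0,0,0,0],[1.6,-0.35,-1.6,0,0,0,0],[1.5,-0.3,-1.6,0,0,0,0],[0,0,0,0,0,0,0],[0,0,0,0,0,0,0]]]}}

```text
time_s: 7.35
tcp_pos: [0.5228, -0.0433, 0.2209]
tcp_rot: [[0.784, -0.132, 0.606], [-0.103, -0.991, -0.082], [0.612, 0.002, -0.791]]
contact_force: [0.5, 0.0, -3.7]
opening: 0.253
gripper_force: 98.7
```

```bash
python3 - <<'E'
from h import *
o=r.observe();print(o["tcp_pos"],o["contact_force"],o["q"].round(2))
w=r.camera("wrist")[:,:,::-1];s=r.camera("scene")[:,:,::-1]
cv2.imwrite("pics/w2.png",cv2.hconcat([cv2.resize(w[:,100:540],(440,480)),cv2.resize(s[210:330,245:335],None,fx=4,fy=4,interpolation=2)]))
E
```

```text
[ 0.52278914 -0.04329505  0.2208945 ] [ 0.48860173  0.03678021 -3.69174923] [ 0.07  0.04 -0.21  2.39  1.18  0.19 -2.96]
```

View pics/w2.png

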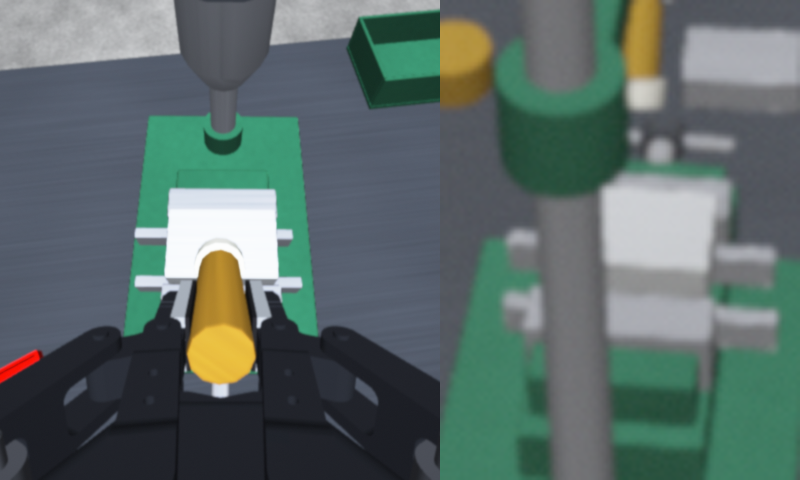

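```bash
cat > kin.py <<'E'
import numpy as np,itertools
from scipy.spatial.transform import Rotation as Ro
from scipy.optimize import least_squares
def fk(q,s,p,tw):
    R=np.eye(3);t=np.array([0,0,p[0]])
    ax=[(0,0,s[0]),(0,1,0),(0,0,s[1]),(0,1,0),(0,0,s[2]),(0,1,0),(0,0,s[3])]
    offs={1:p[1:4],3:p[4:7],5:p[7:10]}   # shoulder->elbow, elbow->wrist, wrist->tcp (last applied after q7 for z only)
    for i in range(7):
        R=R@Ro.from_rotvec(np.array(ax[i],float)*q[i]).as_matrix()
        if i in offs:t=t+R@offs[i]
    t=t+R@np.array([0,0,p[10]])
    return t,R@Ro.from_euler('z',tw).as_matrix()
E
python3 - <<'E'
from h import *;from kin import *
o=r.observe();o1=np.load("o1.npy",allow_pickle=True).item()
S=[(o["q"],o["tcp_pos"],o["tcp_rot"]),(o1["q"],o1["tcp_pos"],o1["tcp_rot"]),(np.array([1.19989537,.47775095,.02235895,1.55635776,-.01152268,1.10927931,-.08310657]),np.array([.17520905,-.65133087,.24139857]),np.array([[.965669,.259775,-.000538],[.2597756,-.9656677,.001578],[-.0001095,-.0016636,-.9999986]]))]
for a in S:print(a[0].round(3))
res=[]
for s in itertools.product((1,-1),repeat=4):
    best=None
    for tw in np.arange(0,2*np.pi,np.pi/2):
        e=[Ro.from_matrix(fk(q,s,np.zeros(11),tw)[1].T@R).magnitude() for q,p,R in S]
        e=np.max(e)
        if best is None or e<best[0]:best=(e,s,tw)
    res.append(best)
res.sort();print(res[:3])
e,s,tw=res[0]
x0=np.array([.36,0,0,.42,0,0,.4,0,0,.1,.2])
f=lambda x:np.r_[np.concatenate([fk(q,s,x,tw)[0]-p for q,p,R in S]),.01*(x-x0)]
sol=least_squares(f,x0);print(sol.x.round(3),sol.fun[:9].round(4))
E
```

```text
[ 0.072  0.042 -0.208  2.388  1.184  0.187 -2.958]
[-0.221  0.36  -0.641  1.774  0.239  1.088 -2.647]
[ 1.2    0.478  0.022  1.556 -0.012  1.109 -0.083]
[(np.float64(7.556594420759708e-08), (-1, -1, -1, -1), np.float64(1.5707963267948966)), (np.float64(0.5255895697520999), (1, 1, 1, 1), np.float64(4.71238898038469)), (np.float64(0.9882973024583059), (-1, -1, -1, 1), np.float64(1.5707963267948966))]
[ 0.365  0.043 -0.043  0.455  0.011 -0.036  0.463 -0.016  0.017  0.096
  0.196] [ 0.  0. -0.  0. -0. -0.  0.  0.  0.]
```

```bash
cat >> kin.py <<'E'
S4=(-1,-1,-1,-1);TW=np.pi/2
PAR=np.array([.365,.043,-.043,.455,.011,-.036,.463,-.016,.017,.096,.196])
LO=np.array([-2.96,-.34,-1.41,.24,-1.37,.17,-2.96]);HI=np.array([2.96,2.1,1.46,2.44,4.51,1.92,2.96])
YAW=np.radians(-8);VO=np.array([.5946,-.0558,0])
RV=Ro.from_euler('z',YAW).as_matrix()
def pose(lean,az,spin,contact,g=.067):
    # drift up axis leans 'lean' deg toward vise azimuth az; contact in vise coords
    l=np.radians(lean);a=np.radians(az);h=np.array([np.cos(a),np.sin(a),0])
    up=np.sin(l)*h+np.cos(l)*np.array([0,0,1]);e=-np.cos(l)*h+np.sin(l)*np.array([0,0,1])
    tcp=np.array(contact)+.015*e*(lean>0)+g*up
    z=-up;x=e if lean>0 else -h;y=np.cross(z,x);R=np.c_[x,y,z]@Ro.from_euler('z',spin,degrees=True).as_matrix()
    return VO+RV@tcp,RV@R
def ik(T,R,q0,n=8):
    best=None;rng=np.random.default_rng(0)
    for k in range(n):
        s=np.clip(q0+rng.normal(0,.5,7)*(k>0),LO+.05,HI-.05)
        f=lambda q:np.r_[(fk(q,S4,PAR,TW)[0]-T)*10,Ro.from_matrix(fk(q,S4,PAR,TW)[1].T@R).as_rotvec()*3,.003*(q-(LO+HI)/2)]
        g=least_squares(f,s,bounds=(LO+.03,HI-.03));e=np.linalg.norm(g.fun[:6])
        if best is None or e<best[0]:best=(e,g.x)
    return best
E
python3 - <<'E'
from kin import *
q0=np.array([.07,.04,-.2,2.38,.3,.25,0])
for lean,az in((40,180),(35,180),(30,180),(40,135),(40,90),(35,90)):
  for sp in(0,90,180):
    out=[]
    for cx,cy in((-.02,0),(.02,0)):
        T,R=pose(lean,az,sp,(cx,cy,.111));e,q=ik(T,R,q0,5);out+=[round(e,3),q.round(2).tolist()]
    print(lean,az,sp,*out)
E
```

```text
40 180 0 0.317 [0.25, 0.19, -0.37, 2.3, 1.21, 0.2, -2.93] 0.26 [0.22, 0.25, -0.32, 2.22, 1.23, 0.2, -2.93]
40 180 90 0.0 [-0.1, 0.18, -0.05, 2.38, 2.05, 0.21, 0.87] 0.0 [-0.01, 0.25, -0.12, 2.28, 1.92, 0.2, 1.04]
40 180 180 0.0 [0.26, 0.22, -0.45, 2.34, 1.86, 0.29, -0.49] 0.0 [0.25, 0.28, -0.4, 2.25, 1.79, 0.27, -0.37]
35 180 0 0.07 [0.17, 0.2, -0.29, 2.29, 1.19, 0.2, -2.93] 0.01 [0.15, 0.26, -0.26, 2.21, 1.21, 0.2, -2.93]
35 180 90 0.0 [0.15, 0.2, -0.28, 2.3, 1.36, 0.2, 1.6] 0.0 [0.27, 0.28, -0.4, 2.2, 1.27, 0.24, 1.74]
35 180 180 0.0 [0.15, 0.2, -0.28, 2.3, 1.36, 0.2, 0.03] 0.0 [0.2, 0.27, -0.32, 2.21, 1.25, 0.22, 0.18]
30 180 0 0.0 [0.04, 0.2, -0.13, 2.28, 0.72, 0.2, -2.46] 0.0 [-0.02, 0.26, -0.04, 2.2, 0.55, 0.2, -2.27]
30 180 90 0.0 [0.6, 0.31, -0.77, 2.19, 1.04, 0.38, 1.99] 0.0 [0.65, 0.4, -0.83, 2.08, 1.07, 0.45, 2.03]
30 180 180 0.0 [0.41, 0.25, -0.55, 2.22, 0.94, 0.31, 0.48] 0.0 [0.47, 0.34, -0.61, 2.11, 0.95, 0.36, 0.53]
40 135 0 0.0 [-1.36, 0.78, 1.27, 2.24, -0.26, 0.35, -2.57] 0.0 [-1.25, 0.78, 1.2, 2.15, -0.19, 0.37, -2.61]
40 135 90 0.0 [-0.05, 0.36, -0.42, 2.13, 1.15, 0.93, 0.93] 0.0 [-0.02, 0.41, -0.41, 2.03, 1.16, 0.94, 0.99]
40 135 180 0.0 [-0.13, 0.34, -0.33, 2.14, 1.13, 0.9, -0.63] 0.0 [-0.1, 0.4, -0.31, 2.04, 1.13, 0.9, -0.57]
40 90 0 0.0 [0.09, 0.67, -0.63, 1.66, 0.9, 1.53, 2.15] 0.0 [0.07, 0.72, -0.6, 1.55, 0.92, 1.55, 2.21]
40 90 90 0.0 [-0.04, 0.62, -0.44, 1.68, 0.81, 1.45, 0.62] 0.0 [-0.04, 0.68, -0.43, 1.57, 0.84, 1.48, 0.68]
40 90 180 0.0 [-0.21, 0.58, -0.21, 1.71, 0.71, 1.36, -0.89] 0.0 [-0.19, 0.64, -0.21, 1.6, 0.73, 1.39, -0.84]
35 90 0 0.0 [0.17, 0.65, -0.68, 1.68, 0.87, 1.47, 2.18] 0.0 [0.15, 0.7, -0.65, 1.57, 0.9, 1.5, 2.24]
35 90 90 0.0 [0.03, 0.58, -0.48, 1.7, 0.78, 1.38, 0.66] 0.0 [0.03, 0.64, -0.47, 1.6, 0.8, 1.41, 0.71]
35 90 180 0.0 [-0.15, 0.54, -0.23, 1.74, 0.67, 1.29, -0.84] 0.0 [-0.14, 0.6, -0.23, 1.63, 0.68, 1.33, -0.79]
```

```bash
python3 - <<'E'
from kin import *;from station import r
o=r.observe();q=o["q"];print(o["tcp_pos"])
for az in(120,135):
    T,R=pose(40,az,-90,(-.02,.01,.111));T2,_=pose(40,az,-90,(.02,.01,.111))
    rv=Ro.from_matrix(R@o["tcp_rot"].T).as_rotvec(degrees=True)
    print(az,T.round(4),T2.round(4),rv.round(2),np.linalg.norm(rv))
    print(ik(T,R,q,6),ik(T2,R,q,6))
    P=o["tcp_pos"];qq=q
    for k in range(1,11):
        Rk=Ro.from_rotvec(rv*k/10,degrees=True).as_matrix()@o["tcp_rot"];Pk=P+(np.array([.49,.06,.26])-P)*k/10
        e,qq=ik(Pk,Rk,qq,1);print(k,round(e,3),qq.round(2))
E
```

```text
[ 0.52222015 -0.04498426  0.22092565]
120 [ 0.5644 -0.0138  0.172 ] [ 0.604  -0.0194  0.172 ] [-42.61  31.12  14.42] 54.70415528713285
(np.float64(1.1600691159746473e-05), array([-0.34808452,  0.40565222, -0.10414954,  2.01444513,  0.91439332,
        1.01397085, -2.25294855])) (np.float64(1.0965488452626562e-05), array([-0.32951507,  0.45866374, -0.08044726,  1.92155166,  0.90922355,
        1.01325177, -2.19147641]))
1 0.0 [-0.18  0.01  0.02  2.4   0.97  0.27 -2.71]
2 0.0 [-0.18  0.01 -0.06  2.37  0.89  0.39 -2.61]
3 0.0 [-0.2   0.01 -0.11  2.33  0.84  0.51 -2.54]
4 0.0 [-0.22  0.03 -0.15  2.3   0.81  0.63 -2.49]
5 0.0 [-0.25  0.04 -0.18  2.26  0.79  0.74 -2.45]
6 0.0 [-0.28  0.07 -0.21  2.22  0.77  0.85 -2.41]
7 0.0 [-0.31  0.09 -0.22  2.19  0.77  0.95 -2.37]
8 0.0 [-0.35  0.13 -0.23  2.15  0.76  1.05 -2.33]
9 0.0 [-0.39  0.16 -0.24  2.11  0.76  1.15 -2.29]
10 0.0 [-0.44  0.2  -0.24  2.07  0.76  1.24 -2.26]
135 [ 0.5572 -0.0179  0.172 ] [ 0.5968 -0.0235  0.172 ] [-46.7   25.51  28.33] 60.2806775371923
(np.float64(1.3484563067959725e-05), array([-0.24576399,  0.33459865, -0.21142016,  2.13953839,  1.09581381,
        0.8727037 , -2.19264887])) (np.float64(1.2833643194395626e-05), array([-0.23013816,  0.38676658, -0.18153343,  2.05021326,  1.09011943,
        0.86345187, -2.12849514]))
1 0.0 [-0.18  0.01  0.02  2.4   1.01  0.25 -2.72]
2 0.0 [-0.17  0.   -0.06  2.38  0.94  0.35 -2.6 ]
3 0.0 [-0.18  0.   -0.11  2.36  0.89  0.45 -2.52]
4 0.0 [-0.2   0.01 -0.16  2.33  0.87  0.55 -2.45]
5 0.0 [-0.22  0.02 -0.2   2.31  0.86  0.65 -2.39]
6 0.0 [-0.25  0.03 -0.23  2.28  0.85  0.74 -2.33]
7 0.0 [-0.27  0.05 -0.26  2.26  0.85  0.83 -2.28]
8 0.0 [-0.3   0.07 -0.28  2.23  0.85  0.92 -2.23]
9 0.0 [-0.34  0.09 -0.31  2.2   0.85  1.   -2.18]
10 0.0 [-0.37  0.12 -0.32  2.18  0.86  1.09 -2.13]
```

Call:
{"op": "arm_command", "data": {"rows": [[[-0.6,1,0.4,0,0,0,0],[-0.6,1,0.4,-4.26,3.11,1.44,0],[-0.4,1,0.4,-4.26,3.11,1.44,0],[-0.3,1,0.4,-4.26,3.11,1.44,0],[-0.3,1,0.4,-4.26,3.11,1.44,0],[-0.3,1,0.4,-4.26,3.11,1.44,0],[-0.3,1,0.4,-4.26,3.11,1.44,0],[-0.3,1,0.4,-4.26,3.11,1.44,0],[0,1,0.4,-4.26,3.11,1.44,0],[0,1,0.4,-4.26,3.11,1.44,0],[0,0,0,-4.26,3.11,1.44,0],[0,0,0,0,0,0,0],[0,0,0,0,0,0,0]]]}}

```text
time_s: 8.75
tcp_pos: [0.4911, 0.0532, 0.2602]
tcp_rot: [[0.929, 0.283, 0.24], [0.371, -0.713, -0.595], [0.003, 0.642, -0.767]]
contact_force: [-0.2, -0.3, -2.9]
opening: 0.26
gripper_force: 98.7
```

```bash
python3 - <<'E'
from kin import *;from station import r
o=r.observe();q=o["q"];print(o["tcp_pos"],q.round(2),fk(q,S4,PAR,TW)[0])
T,R=pose(40,120,-90,(-.02,.01,.111));print(T,Ro.from_matrix(R@o["tcp_rot"].T).as_rotvec(degrees=True))
E
```

```text
[0.49106293 0.05321189 0.26024416] [-0.26  0.26 -0.46  2.04  0.81  1.27 -2.32] [0.49192544 0.06439259 0.2437804 ]
[ 0.56435775 -0.013837    0.17196679] [-0.1225777   0.12021993  0.20378332]
```

Call:
{"op": "arm_command", "data": {"rows": [[[1.2,-1.1,-1.2,0,0,0,0],[1.2,-1.1,-1.2,0,0,0,0],[1.2,-1.1,-1.2,0,0,0,0],[1.2,-1.1,-1.2,0,0,0,0],[1.2,-1.1,-1.2,0,0,0,0],[1.3,-1.2,-1.3,0,0,0,0],[0,0,0,0,0,0,0],[0,0,0,0,0,0,0]]]}}

```text
time_s: 9.55
tcp_pos: [0.5643, -0.0139, 0.1868]
tcp_rot: [[0.928, 0.285, 0.24], [0.372, -0.71, -0.597], [0.0, 0.644, -0.765]]
contact_force: [0.2, 0.4, -2.9]
opening: 0.26
gripper_force: 98.7
```

```bash
python3 - <<'E'
from h import *
o=r.observe();print(o["tcp_pos"],o["contact_force"],o["q"].round(2))
w=r.camera("wrist")[:,:,::-1];s=r.camera("scene")[:,:,::-1]
cv2.imwrite("pics/w3.png",cv2.hconcat([w[:,100:540],cv2.resize(s[210:330,245:335],None,fx=4,fy=4,interpolation=2)]))
E
```

```text
[ 0.56427629 -0.01385715  0.1867587 ] [ 0.16276128  0.35831555 -2.93961125] [-0.17  0.42 -0.36  2.02  0.98  1.11 -2.33]
```

View pics/w3.png

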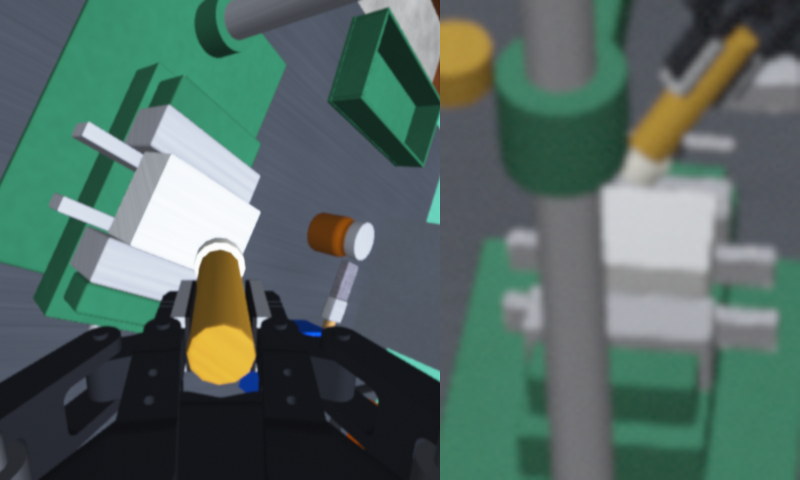

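```bash
python3 - <<'E'
from h import *;from kin import *
o=r.observe();c=cam("wrist",o);R=o["tcp_rot"];s=cam("scene")
V=lambda *p:VO+RV@np.array(p)
for p in[(-.03,.045,.111),(.03,.045,.111),(.03,-.045,.111),(-.03,-.045,.111),(-.02,.01,.111),(-.023,.078,.072),(.023,.083,.072)]:
    u=proj(c,V(*p));v=proj(s,V(*p));print(p,(u-[100,0]).round(),((v-[245,210])*4+[440,0]).round())
up=-R[:,2];F=o["tcp_pos"]-.067*up
h=up*[1,1,0];h/=np.linalg.norm(h);e=np.cross(np.cross(up,h),up);e=-h*up[2]+np.array([0,0,1])*np.linalg.norm(up[:2])
L=F-.015*e;print("foot",(proj(c,F)-[100,0]).round(),"low",L,RV.T@(L-VO))
E
```

```text
(-0.03, 0.045, 0.111) [131. 251.] [715. 185.]
(0.03, 0.045, 0.111) [171. 159.] [705. 264.]
(0.03, -0.045, 0.111) [259. 215.] [538. 252.]
(-0.03, -0.045, 0.111) [230. 287.] [554. 175.]
(-0.02, 0.01, 0.111) [182. 253.] [650. 194.]
(-0.023, 0.078, 0.072) [ 61. 209.] [773. 248.]
(0.023, 0.083, 0.072) [ 84. 136.] [775. 309.]
foot [219. 259.] low [ 0.5762491  -0.04196735  0.12667412] [-0.02009744  0.01114408  0.12667412]
```

Call:
{"op": "arm_command", "data": {"rows": [[[0,0,-0.7,0,0,0,0],[0,0,-0.3,0,0,0,0],[0,0,-0.2,0,0,0,0],[0,0,-0.2,0,0,0,0],[0,0,-0.1,0,0,0,0],[0,0,0,0,0,0,0]]]}}

```text
time_s: 10.25
tcp_pos: [0.5643, -0.0134, 0.1725]
tcp_rot: [[0.928, 0.285, 0.241], [0.373, -0.71, -0.597], [0.001, 0.644, -0.765]]
contact_force: [-0.2, -0.0, -2.3]
opening: 0.262
gripper_force: 98.7
```

Call:
{"op": "arm_command", "data": {"rows": [[[0,0,-0.1,0,0,0,0],[0,0,-0.1,0,0,0,0]]]}}

```text
time_s: 10.45
tcp_pos: [0.5648, -0.0136, 0.1714]
tcp_rot: [[0.928, 0.284, 0.242], [0.373, -0.71, -0.598], [0.002, 0.645, -0.764]]
contact_force: [-1.7, 0.9, 6.4]
opening: 0.252
gripper_force: 99.1
```

Call:
{"op": "arm_command", "data": {"rows": [[[0,0,-0.1,0,0,0,0],[0,0,-0.1,0,0,0,0]]]}}

```text
time_s: 10.65
tcp_pos: [0.5653, -0.0135, 0.1702]
tcp_rot: [[0.928, 0.283, 0.243], [0.373, -0.709, -0.598], [0.003, 0.646, -0.764]]
contact_force: [-2.3, 2.1, 8.1]
opening: 0.253
gripper_force: 99.5
```

Call:
{"op": "arm_command", "data": {"rows": [[[0,0,-0.1,0,0,0,0],[0,0,-0.1,0,0,0,0]]]}}

```text
time_s: 10.85
tcp_pos: [0.5657, -0.0131, 0.1686]
tcp_rot: [[0.928, 0.283, 0.244], [0.374, -0.709, -0.598], [0.004, 0.646, -0.763]]
contact_force: [-2.0, 2.4, 10.2]
opening: 0.258
gripper_force: 99.9
```

Call:
{"op": "arm_command", "data": {"rows": [[[0,0,-0.1,0,0,0,0],[0,0,0,0,0,0,0]]]}}

```text
time_s: 11.05
tcp_pos: [0.5662, -0.0131, 0.168]
tcp_rot: [[0.927, 0.282, 0.245], [0.374, -0.709, -0.598], [0.005, 0.646, -0.763]]
contact_force: [-0.8, 1.2, 10.6]
opening: 0.254
gripper_force: 99.8
```

Call:
{"op": "arm_command", "data": {"rows": [[[0,0,-0.1,0,0,0,0],[0,0,0,0,0,0,0]]]}}

```text
time_s: 11.25
tcp_pos: [0.5665, -0.0132, 0.1677]
tcp_rot: [[0.928, 0.281, 0.246], [0.374, -0.709, -0.599], [0.006, 0.647, -0.762]]
contact_force: [-1.6, 1.7, 13.6]
opening: 0.255
gripper_force: 100.1
```

Call:
{"op": "arm_command", "data": {"rows": [[[0,0,-0.1,0,0,0,0],[0,0,-0.1,0,0,0,0]]]}}

```text
time_s: 11.45
tcp_pos: [0.5671, -0.0132, 0.1671]
tcp_rot: [[0.928, 0.28, 0.247], [0.374, -0.708, -0.6], [0.007, 0.649, -0.761]]
contact_force: [-3.6, 4.0, 24.8]
opening: 0.257
gripper_force: 100.9
```

Call:
{"op": "arm_command", "data": {"rows": [[[0,0,-0.1,0,0,0,0],[0,0,0,0,0,0,0]]]}}

```text
time_s: 11.65
tcp_pos: [0.5675, -0.0135, 0.1669]
tcp_rot: [[0.928, 0.279, 0.248], [0.373, -0.707, -0.601], [0.008, 0.65, -0.76]]
contact_force: [-3.2, 4.7, 26.0]
opening: 0.255
gripper_force: 101.1
```

Call:
{"op": "arm_command", "data": {"rows": [[[0,0,1,0,0,0,0],[0,0,1,0,0,0,0],[1.3,-0.2,0,0,0,0,0],[1.3,-0.2,0,0,0,0,0],[1.3,-0.2,0,0,0,0,0],[0,0,0,0,0,0,0],[0,0,0,0,0,0,0]]]}}

```text
time_s: 12.35
tcp_pos: [0.6032, -0.0197, 0.1807]
tcp_rot: [[0.928, 0.285, 0.24], [0.372, -0.71, -0.597], [0.0, 0.644, -0.765]]
contact_force: [0.5, 0.2, -2.9]
opening: 0.259
gripper_force: 98.7
```

Call:
{"op": "arm_command", "data": {"rows": [[[0,0,-0.3,0,0,0,0],[0,0,-0.3,0,0,0,0],[0,0,-0.2,0,0,0,0],[0,0,0,0,0,0,0]]]}}

```text
time_s: 12.75
tcp_pos: [0.6029, -0.0194, 0.1731]
tcp_rot: [[0.928, 0.285, 0.241], [0.373, -0.71, -0.597], [0.0, 0.644, -0.765]]
contact_force: [-0.2, -0.5, -2.2]
opening: 0.256
gripper_force: 98.7
```

Call:
{"op": "arm_command", "data": {"rows": [[[0,0,-0.2,0,0,0,0],[0,0,-0.1,0,0,0,0]]]}}

```text
time_s: 12.95
tcp_pos: [0.6032, -0.0194, 0.1705]
tcp_rot: [[0.928, 0.285, 0.241], [0.373, -0.71, -0.597], [0.001, 0.644, -0.765]]
contact_force: [-0.1, 0.6, -2.9]
opening: 0.259
gripper_force: 98.7
```

Call:
{"op": "arm_command", "data": {"rows": [[[0,0,-0.1,0,0,0,0],[0,0,-0.1,0,0,0,0]]]}}

```text
time_s: 13.15
tcp_pos: [0.6034, -0.0194, 0.1688]
tcp_rot: [[0.928, 0.284, 0.241], [0.373, -0.71, -0.597], [0.002, 0.644, -0.765]]
contact_force: [-0.2, 0.2, -0.2]
opening: 0.256
gripper_force: 98.7
```

Call:
{"op": "arm_command", "data": {"rows": [[[0,0,-0.1,0,0,0,0],[0,0,-0.1,0,0,0,0]]]}}

```text
time_s: 13.35
tcp_pos: [0.6041, -0.0196, 0.1681]
tcp_rot: [[0.928, 0.283, 0.243], [0.373, -0.709, -0.598], [0.003, 0.646, -0.764]]
contact_force: [-1.7, 1.6, 9.4]
opening: 0.262
gripper_force: 99.3
```

Call:
{"op": "arm_command", "data": {"rows": [[[0,0,-0.1,0,0,0,0],[0,0,-0.1,0,0,0,0]]]}}

```text
time_s: 13.55
tcp_pos: [0.6049, -0.0198, 0.1676]
tcp_rot: [[0.928, 0.282, 0.244], [0.373, -0.708, -0.599], [0.004, 0.647, -0.762]]
contact_force: [-2.9, 1.8, 17.1]
opening: 0.264
gripper_force: 100.3
```

Call:
{"op": "arm_command", "data": {"rows": [[[0,0,-0.1,0,0,0,0],[0,0,0,0,0,0,0]]]}}

```text
time_s: 13.75
tcp_pos: [0.6054, -0.0199, 0.1675]
tcp_rot: [[0.928, 0.28, 0.246], [0.373, -0.708, -0.6], [0.006, 0.648, -0.761]]
contact_force: [-1.7, 2.2, 15.4]
opening: 0.259
gripper_force: 100.3
```

Call:
{"op": "arm_command", "data": {"rows": [[[0,0,-0.1,0,0,0,0],[0,0,-0.1,0,0,0,0]]]}}

```text
time_s: 13.95
tcp_pos: [0.6062, -0.02, 0.167]
tcp_rot: [[0.928, 0.279, 0.247], [0.373, -0.707, -0.601], [0.007, 0.65, -0.76]]
contact_force: [-4.3, 2.8, 26.2]
opening: 0.256
gripper_force: 101.0
```

Call:
{"op": "arm_command", "data": {"rows": [[[0,0,-0.1,0,0,0,0],[0,0,0,0,0,0,0]]]}}

```text
time_s: 14.15
tcp_pos: [0.6068, -0.0203, 0.1668]
tcp_rot: [[0.928, 0.278, 0.248], [0.373, -0.706, -0.602], [0.008, 0.651, -0.759]]
contact_force: [-3.3, 1.3, 27.2]
opening: 0.259
gripper_force: 101.1
```

Call:
{"op": "arm_command", "data": {"rows": [[[0,0,0.8,0,0,0,0],[0,0,0.8,0,0,0,0],[-1.3,0.2,0,0,0,0,0],[-1.3,0.2,0,0,0,0,0],[-1.3,0.2,0,0,0,0,0],[0,0,0,0,0,0,0],[0,0,-0.5,0,0,0,0],[0,0,-0.3,0,0,0,0],[0,0,0,0,0,0,0]]]}}

```text
time_s: 15.05
tcp_pos: [0.5647, -0.0138, 0.1685]
tcp_rot: [[0.928, 0.284, 0.241], [0.373, -0.71, -0.598], [0.001, 0.645, -0.764]]
contact_force: [-0.3, -1.2, 1.2]
opening: 0.257
gripper_force: 99.3
```

Call:
{"op": "arm_command", "data": {"rows": [[[0,0,-0.1,0,0,0,0],[0,0,-0.1,0,0,0,0],[0,0,-0.1,0,0,0,0],[0,0,0,0,0,0,0]]]}}

```text
time_s: 15.45
tcp_pos: [0.5656, -0.0139, 0.1677]
tcp_rot: [[0.928, 0.282, 0.243], [0.372, -0.709, -0.599], [0.004, 0.647, -0.763]]
contact_force: [-2.0, 0.4, 11.0]
opening: 0.255
gripper_force: 100.0
```

Call:
{"op": "arm_command", "data": {"rows": [[[0,0,-0.1,0,0,0,0],[0,0,-0.1,0,0,0,0]]]}}

```text
time_s: 15.65
tcp_pos: [0.5664, -0.0139, 0.1672]
tcp_rot: [[0.928, 0.28, 0.245], [0.372, -0.708, -0.6], [0.005, 0.648, -0.761]]
contact_force: [-3.6, 2.4, 22.7]
opening: 0.257
gripper_force: 100.7
```

Call:
{"op": "arm_command", "data": {"rows": [[[0,0,-0.1,0,0,0,0],[0,0,-0.1,0,0,0,0]]]}}

```text
time_s: 15.85
tcp_pos: [0.5672, -0.014, 0.1668]
tcp_rot: [[0.928, 0.279, 0.247], [0.373, -0.707, -0.601], [0.007, 0.65, -0.76]]
contact_force: [-5.2, 3.7, 30.6]
opening: 0.256
gripper_force: 101.4
```

```bash
python3 - <<'E'
from kin import *;from station import r
o=r.observe();q=o["q"];print(o["tcp_pos"])
_,R=pose(20,90,-90,(0,0,0));Rc=Ro.from_matrix(pose(40,120,-90,(0,0,0))[1]).as_matrix()
print("rv",Ro.from_matrix(R@Rc.T).as_rotvec(degrees=True))
for n,x,y in(("front",-.023,.077),("rear",.023,.083)):
    T=VO+RV@np.array([x,y+.037,.119]);print(n,T.round(4));print(ik(T,R,q,6))
print("dir -y",RV@[0,-1,0])
E
```

```text
[ 0.56722973 -0.01402798  0.16679529]
rv [ 20.07761994   2.46522175 -29.69196764]
front [0.5877 0.0603 0.119 ]
(np.float64(9.281111377466337e-06), array([-0.37230669,  0.56167673,  0.02241891,  1.76721167,  0.34933215,
        1.01115862, -2.27903031]))
rear [0.6341 0.0598 0.119 ]
(np.float64(8.564793755593239e-06), array([-0.3349996 ,  0.63364507,  0.00579366,  1.6322885 ,  0.35191755,
        1.06605716, -2.24147581]))
dir -y [-0.1391731  -0.99026807  0.        ]
```

Call:
{"op": "arm_command", "data": {"rows": [[[0,0,1.5,0,0,0,0],[0,0.5,1.5,0,0,0,0],[0.5,2,0,0,0,0,0],[0.5,2,0,4,0.5,-5.9,0],[0.5,2,0,4,0.5,-5.9,0],[0.5,2,0,4,0.5,-5.9,0],[0.6,0.9,0,4,0.5,-5.9,0],[0,0,0,4,0.5,-5.9,0],[0,0,0,0,0,0,0],[0,0,0,0,0,0,0]]]}}

```text
time_s: 16.85
tcp_pos: [0.59, 0.0809, 0.1908]
tcp_rot: [[0.991, -0.127, -0.047], [-0.135, -0.93, -0.343], [-0.001, 0.346, -0.938]]
contact_force: [-0.2, 0.7, -4.1]
opening: 0.26
gripper_force: 98.9
```

```bash
python3 - <<'E'
from kin import *;from h import *
o=r.observe();_,R=pose(20,90,-90,(0,0,0))
print(o["tcp_pos"],"rv",Ro.from_matrix(R@o["tcp_rot"].T).as_rotvec(degrees=True))
c=cam("wrist",o)
cv2.imwrite("pics/w4.png",cv2.resize(r.camera("wrist")[100:380,100:460,::-1],None,fx=2,fy=2,interpolation=2))
for p in[(-.023,.077,.072),(.023,.083,.072)]:print((proj(c,VO+RV@p)-100)*2)
F=o["tcp_pos"]+.067*o["tcp_rot"][:,2];print("foot",(proj(c,F)-100)*2,RV.T@(F-VO))
E
```

```text
[0.59004392 0.08091716 0.19080391] rv [ 0.2314412  -0.0639014  -0.21624662]
[470.73613323 265.80308912]
[458.06169936 150.42358373]
foot [437.58383386 319.38157978] [-0.02348622  0.11157589  0.12794026]
```

View pics/w4.png

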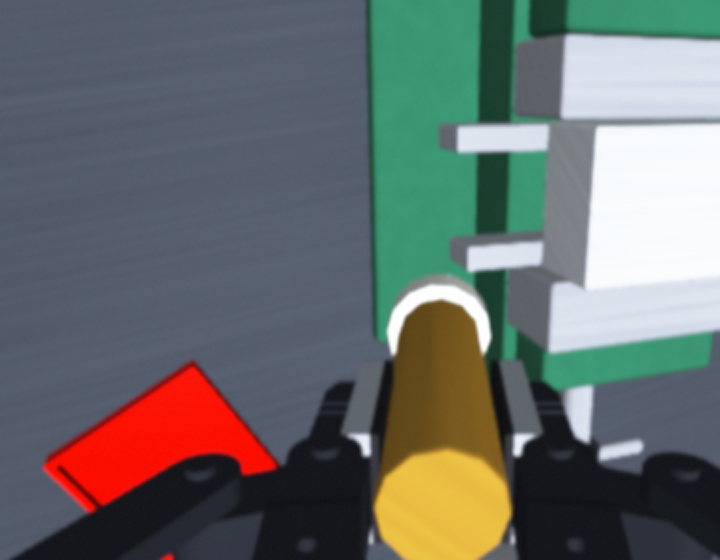

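Call:
{"op": "arm_command", "data": {"rows": [[[0.3,0,-1.8,0,0,0,0],[0,0,-1.8,0,0,0,0],[0,0,-1.8,0,0,0,0],[0,0,-1.8,0,0,0,0],[-0.1,-0.7,0,0,0,0,0],[-0.07,-0.5,0,0,0,0,0],[0,0,0,0,0,0,0],[0,0,0,0,0,0,0]]]}}

```text
time_s: 17.7
tcp_pos: [0.5922, 0.0684, 0.1205]
tcp_rot: [[0.99, -0.131, -0.046], [-0.139, -0.93, -0.341], [0.002, 0.344, -0.939]]
contact_force: [-0.2, 0.5, -2.7]
opening: 0.259
gripper_force: 98.9
```

Call:
{"op": "arm_command", "data": {"rows": [[[-0.02,-0.15,0,0,0,0,0],[-0.02,-0.15,0,0,0,0,0],[0,0,0,0,0,0,0]]]}}

```text
time_s: 18.0
tcp_pos: [0.5913, 0.0653, 0.1199]
tcp_rot: [[0.99, -0.13, -0.047], [-0.138, -0.93, -0.341], [0.001, 0.345, -0.939]]
contact_force: [-0.1, 0.8, -3.0]
opening: 0.252
gripper_force: 98.9
```

Call:
{"op": "arm_command", "data": {"rows": [[[-0.014,-0.1,0,0,0,0,0],[-0.014,-0.1,0,0,0,0,0],[0,0,0,0,0,0,0]]]}}

```text
time_s: 18.3
tcp_pos: [0.5908, 0.0634, 0.1195]
tcp_rot: [[0.99, -0.13, -0.047], [-0.138, -0.93, -0.341], [0.0, 0.345, -0.939]]
contact_force: [-1.2, 0.1, -3.3]
opening: 0.256
gripper_force: 98.9
```

Call:
{"op": "arm_command", "data": {"rows": [[[-0.014,-0.1,0,0,0,0,0],[-0.014,-0.1,0,0,0,0,0],[0,0,0,0,0,0,0]]]}}

```text
time_s: 18.6
tcp_pos: [0.5906, 0.0616, 0.1196]
tcp_rot: [[0.99, -0.13, -0.047], [-0.138, -0.93, -0.341], [0.001, 0.344, -0.939]]
contact_force: [0.3, 0.6, -2.6]
opening: 0.256
gripper_force: 98.9
```

Call:
{"op": "arm_command", "data": {"rows": [[[-0.014,-0.1,0,0,0,0,0],[0,0,0,0,0,0,0]]]}}

```text
time_s: 18.8
tcp_pos: [0.5906, 0.0613, 0.1196]
tcp_rot: [[0.991, -0.129, -0.047], [-0.137, -0.93, -0.34], [0.001, 0.343, -0.939]]
contact_force: [-0.0, 2.3, -2.4]
opening: 0.259
gripper_force: 99.0
```

Call:
{"op": "arm_command", "data": {"rows": [[[-0.014,-0.1,0,0,0,0,0],[0,0,0,0,0,0,0]]]}}

```text
time_s: 19.0
tcp_pos: [0.5906, 0.061, 0.1197]
tcp_rot: [[0.991, -0.129, -0.046], [-0.137, -0.931, -0.339], [0.001, 0.342, -0.94]]
contact_force: [-0.2, 4.5, -2.7]
opening: 0.258
gripper_force: 99.3
```

Call:
{"op": "arm_command", "data": {"rows": [[[-0.007,-0.05,0,0,0,0,0],[0,0,0,0,0,0,0],[0,0,0,0,0,0,0]]]}}

```text
time_s: 19.3
tcp_pos: [0.5906, 0.0608, 0.1197]
tcp_rot: [[0.991, -0.129, -0.046], [-0.137, -0.931, -0.339], [0.001, 0.342, -0.94]]
contact_force: [0.1, 5.7, -2.4]
opening: 0.256
gripper_force: 99.4
```

Call:
{"op": "arm_command", "data": {"rows": [[[0.2,1.4,0,0,0,0,0],[0.15,1.1,0,0,0,0,0],[1.5,-0.2,0,0,0,0,0],[1.5,-0.2,0,0,0,0,0],[1.5,-0.2,0,0,0,0,0],[0,0,0,0,0,0,0],[-0.1,-0.7,0,0,0,0,0],[-0.03,-0.2,0,0,0,0,0],[0,0,0,0,0,0,0],[0,0,0,0,0,0,0]]]}}

```text
time_s: 20.3
tcp_pos: [0.637, 0.0691, 0.1197]
tcp_rot: [[0.99, -0.129, -0.047], [-0.138, -0.93, -0.341], [0.0, 0.345, -0.939]]
contact_force: [-0.2, 0.1, -3.0]
opening: 0.261
gripper_force: 99.1
```

Call:
{"op": "arm_command", "data": {"rows": [[[-0.02,-0.15,0,0,0,0,0],[-0.02,-0.15,0,0,0,0,0],[0,0,0,0,0,0,0]]]}}

```text
time_s: 20.6
tcp_pos: [0.637, 0.0657, 0.1196]
tcp_rot: [[0.99, -0.13, -0.047], [-0.138, -0.93, -0.342], [0.0, 0.345, -0.939]]
contact_force: [1.0, 0.0, -3.7]
opening: 0.256
gripper_force: 99.1
```

Call:
{"op": "arm_command", "data": {"rows": [[[-0.014,-0.1,0,0,0,0,0],[-0.014,-0.1,0,0,0,0,0],[0,0,0,0,0,0,0]]]}}

```text
time_s: 20.9
tcp_pos: [0.6368, 0.0638, 0.1196]
tcp_rot: [[0.99, -0.13, -0.047], [-0.138, -0.93, -0.341], [0.0, 0.345, -0.939]]
contact_force: [-0.9, -0.7, -3.0]
opening: 0.258
gripper_force: 99.1
```

Call:
{"op": "arm_command", "data": {"rows": [[[-0.014,-0.1,0,0,0,0,0],[-0.014,-0.1,0,0,0,0,0],[0,0,0,0,0,0,0]]]}}

```text
time_s: 21.2
tcp_pos: [0.6365, 0.0618, 0.1196]
tcp_rot: [[0.99, -0.13, -0.047], [-0.138, -0.93, -0.341], [0.0, 0.345, -0.939]]
contact_force: [-0.4, 0.8, -3.1]
opening: 0.259
gripper_force: 99.1
```

Call:
{"op": "arm_command", "data": {"rows": [[[-0.014,-0.1,0,0,0,0,0],[0,0,0,0,0,0,0]]]}}

```text
time_s: 21.4
tcp_pos: [0.6364, 0.0609, 0.1196]
tcp_rot: [[0.99, -0.13, -0.047], [-0.138, -0.93, -0.341], [0.0, 0.345, -0.939]]
contact_force: [-1.1, 0.1, -4.0]
opening: 0.257
gripper_force: 99.1
```

Call:
{"op": "arm_command", "data": {"rows": [[[-0.014,-0.1,0,0,0,0,0],[0,0,0,0,0,0,0]]]}}

```text
time_s: 21.6
tcp_pos: [0.6362, 0.0601, 0.1196]
tcp_rot: [[0.99, -0.13, -0.047], [-0.138, -0.93, -0.341], [0.0, 0.344, -0.939]]
contact_force: [0.6, -0.2, -2.3]
opening: 0.257
gripper_force: 99.1
```

Call:
{"op": "arm_command", "data": {"rows": [[[-0.014,-0.1,0,0,0,0,0],[0,0,0,0,0,0,0]]]}}

```text
time_s: 21.8
tcp_pos: [0.6362, 0.0598, 0.1196]
tcp_rot: [[0.991, -0.129, -0.047], [-0.137, -0.93, -0.34], [0.001, 0.343, -0.939]]
contact_force: [-0.0, 2.1, -2.8]
opening: 0.256
gripper_force: 99.2
```

Call:
{"op": "arm_command", "data": {"rows": [[[-0.014,-0.1,0,0,0,0,0],[0,0,0,0,0,0,0]]]}}

```text
time_s: 22.0
tcp_pos: [0.6361, 0.0595, 0.1197]
tcp_rot: [[0.991, -0.129, -0.046], [-0.137, -0.931, -0.339], [0.001, 0.342, -0.94]]
contact_force: [0.9, 4.5, -1.9]
opening: 0.26
gripper_force: 99.3
```

Call:
{"op": "arm_command", "data": {"rows": [[[-0.014,-0.1,0,0,0,0,0],[0,0,0,0,0,0,0]]]}}

```text
time_s: 22.2
tcp_pos: [0.6361, 0.0593, 0.1197]
tcp_rot: [[0.991, -0.128, -0.046], [-0.136, -0.931, -0.338], [0.001, 0.341, -0.94]]
contact_force: [0.3, 6.2, -1.7]
opening: 0.256
gripper_force: 99.5
```

Call:
{"op": "arm_command", "data": {"rows": [[[0.2,1.5,0,0,0,0,0],[0.3,2,1,0,0,0,0],[0.2,2,2.5,0,0,0,0],[0,2,3,4.95,-0.7,0,0],[0,2,3,4.95,-0.7,0,0],[-2.5,2.5,3,4.95,-0.7,0,0],[-2.5,2.5,0,4.95,-0.7,0,0],[-2.5,2.5,0,0,0,0,0],[-2.5,2.5,0,0,0,0,0],[-2.5,2.5,0,0,0,0,0],[-2.5,2.5,0,0,0,0,0],[-2.5,2,0,0,0,0,0],[-1,0,0,0,0,0,0],[0,0,0,0,0,0,0],[0,0,0,0,0,0,0]]]}}

```text
time_s: 23.7
tcp_pos: [0.4588, 0.3207, 0.2444]
tcp_rot: [[0.99, -0.14, 0.001], [-0.14, -0.99, -0.005], [0.002, 0.004, -1.0]]
contact_force: [0.4, -0.4, -3.2]
opening: 0.26
gripper_force: 99.2
```

```bash
python3 - <<'E'
from kin import *;from h import *
o=r.observe();R=o["tcp_rot"]
print(o["tcp_pos"],o["q"].round(2),"rv to upright",np.degrees(np.cross(R[:,2],[0,0,-1])))
w=r.camera("wrist")[:,:,::-1];s=r.camera("scene")[:,:,::-1];t=r.camera("top")[:,:,::-1]
a=cv2.resize(s[170:290,390:500],None,fx=4,fy=4,interpolation=2)
cv2.imwrite("pics/w5.png",cv2.hconcat([w[:,150:490],a]))
f=o["tcp_pos"]+.067*R[:,2]
c=cam("wrist",o);print("foot, top pred",proj(c,f)-[150,0],proj(c,f-.1*R[:,2])-[150,0],"scene",(proj(cam("scene"),f)-[390,170])*4+[340,0],(proj(cam("scene"),f-.1*R[:,2])-[390,170])*4+[340,0])
E
```

```text
[0.4588418  0.32066667 0.2444335 ] [-0.23  0.35 -0.61  1.8   0.23  1.07 -2.64] rv to upright [0.27053238 0.07490206 0.        ]
foot, top pred [168.8964901  259.55482932] [167.77145335 356.88688032] scene [597.19482296 107.48157918] [626.06940177 -35.42731181]
```

View pics/w5.png

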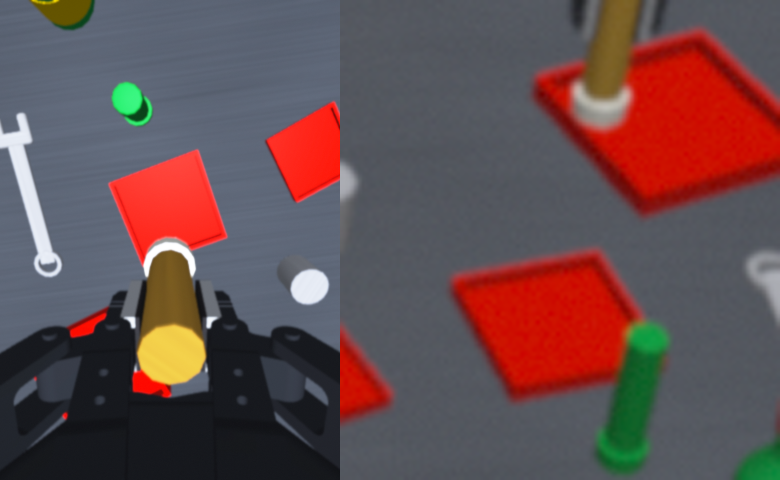

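Call:
{"op": "arm_command", "data": {"rows": [[[0,0,-3,0.27,0.07,0,0],[0,0,-3,0,0,0,0],[0,0,-3,0,0,0,0],[0,0,-3,0,0,0,0],[0,0,-2.5,0,0,0,0],[0,0,-1.5,0,0,0,0],[0,0,-0.5,0,0,0,0],[0,0,-0.4,0,0,0,0],[0,0,-0.2,0,0,0,0],[0,0,0,0,0,0,0],[0,0,0,0,0,0,0]]]}}

```text
time_s: 24.95
tcp_pos: [0.4582, 0.3224, 0.0744]
tcp_rot: [[0.99, -0.138, 0.001], [-0.138, -0.99, 0.003], [0.0, -0.003, -1.0]]
contact_force: [-0.5, -0.0, -2.8]
opening: 0.264
gripper_force: 99.3
```

Call:
{"op": "arm_command", "data": {"rows": [[[0,0,-0.1,0,0,0,0],[0,0,0,0,0,0,0]]]}}

```text
time_s: 25.15
tcp_pos: [0.4579, 0.3221, 0.0728]
tcp_rot: [[0.99, -0.138, 0.0], [-0.138, -0.99, 0.002], [-0.0, -0.002, -1.0]]
contact_force: [-0.3, -0.1, -2.9]
opening: 0.258
gripper_force: 99.3
```

Call:
{"op": "arm_command", "data": {"rows": [[[0,0,-0.1,0,0,0,0],[0,0,-0.1,0,0,0,0],[0,0,0,0,0,0,0]]]}}

```text
time_s: 25.45
tcp_pos: [0.458, 0.3223, 0.071]
tcp_rot: [[0.99, -0.138, 0.0], [-0.138, -0.99, 0.002], [-0.0, -0.002, -1.0]]
contact_force: [-0.1, -1.1, 2.4]
opening: 0.255
gripper_force: 100.1
```

Call:
{"op": "arm_command", "data": {"rows": [[[0,0,-0.1,0,0,0,0],[0,0,0,0,0,0,0]]]}}

```text
time_s: 25.65
tcp_pos: [0.4581, 0.3224, 0.0709]
tcp_rot: [[0.99, -0.138, 0.001], [-0.138, -0.99, 0.002], [0.0, -0.002, -1.0]]
contact_force: [-2.6, -2.6, 12.5]
opening: 0.257
gripper_force: 101.0
```

Call:
{"op": "arm_command", "data": {"rows": [[[0,0,0.1,0,0,0,0],[0,0,0,0,0,0,0.3],[0,0,0,0,0,0,0.4],[0,0,0,0,0,0,0.55],[0,0,0,0,0,0,0.7],[0,0,0,0,0,0,0.7],[0,0,0,0,0,0,0.7],[0,0,1,0,0,0,0.7],[0,0,2.5,0,0,0,0.7],[0,0,3,0,0,0,0.7],[0,0,3,0,0,0,0.7],[0,0,4,0,0,0,0.7],[0,0,4,0,0,0,0.7],[-0.5,0,3,0,0,0,0.7],[0,0,0,0,0,0,0.7],[0,0,0,0,0,0,0.7]]]}}

```text
time_s: 27.25
tcp_pos: [0.4528, 0.3222, 0.2767]
tcp_rot: [[0.99, -0.138, 0.001], [-0.138, -0.99, 0.003], [0.001, -0.003, -1.0]]
contact_force: [-0.0, 0.0, 0.3]
opening: 0.701
gripper_force: 0.0
```

```bash
python3 - <<'E'
from h import *
w=r.camera("wrist")[:,:,::-1];s=r.camera("scene")[:,:,::-1];t=r.camera("top")[:,:,::-1]
cv2.imwrite("pics/w6.png",cv2.hconcat([cv2.resize(w[:,150:490],(340,480)),cv2.resize(s[200:320,240:350],None,fx=4,fy=4,interpolation=2)]))
E
```

```text
(no output)
```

View pics/w6.png

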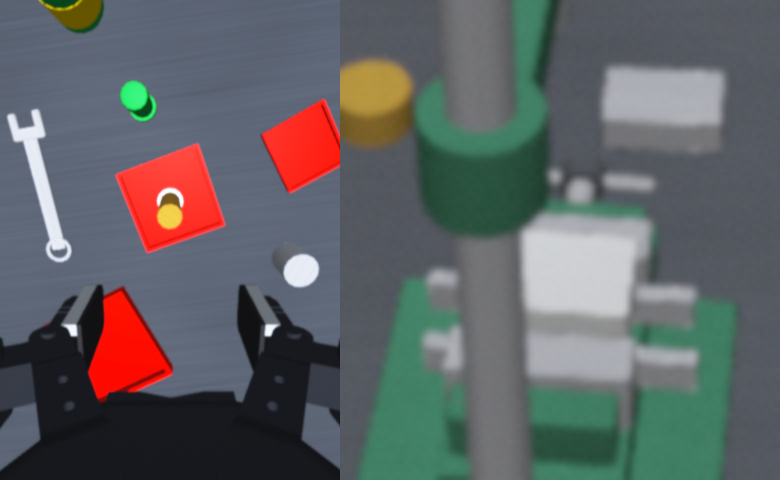

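The picture shows the drift upright in the middle of its tray (foot at about 170,198). The work is seated, both parallels stick out at each end, and the bystanders in view are where they were. I'm handing in.

```bash
python3 -c "
from station import r
print(r.job_done())"
```

```text
the job is handed in; nothing more can be done
None
```

The workpiece was tapped down over both parallels at about 30 N, both held against pushes of about 6 N (front first, then rear), and the drift stands upright in its tray, released; the rear parallel sits about 6–8 mm off centre, the front about 2–3 mm, and the job was handed in at about 27 s.

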